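# Close the carved box and show its rosette to the inspection camera

## Robot

A 6-joint arm with a two-finger parallel gripper is mounted at the origin on the work surface. World frame = base frame: x ahead of the robot, y to its left, z up, the work surface at z = 0. Lengths are in m, angles in degrees, forces in N, time in s.
With the tool pointing down it reaches from about 0.3 to 0.75 m from the base axis. Payload 8.5 kg.
Tool frame: the origin (TCP) lies at the very end of the fingers, on their centre line; the grasp point (between the pads) lies 19 mm behind it (env.hold_point_z is the distance from the TCP to the grasp point, in m); z points along the fingers, y is the line along which they close (so a half turn about z gives the same grasp; the last joint's range is limited). The gripper opens to 85 mm and grips with 20 to 120 N. Pads are 22 mm wide; open, the fingers measure 114 mm over their backs; the gripper's body (76 mm by 85 mm) begins 54 mm behind the grasp point. The pads swing forward as they close: fully open they stand 13 mm farther back than shut.
Start: joints at [-86.706, 21.807, 74.336, -0, 83.858, -12.336], TCP at [0.148, -0.53, 0.231] pointing down, gripper open.
Joint ranges: [-178.18, 178.18], [-50.72, 133.34], [12.68, 142.11], [-81.47, 261.47], [9.98, 163.14], [-165.26, 165.26]. Speed limits (degrees/s): [136.94, 136.94, 180, 180, 180, 180].

## Interface

Orientations are given as a 3x3 rotation matrix whose columns are the frame's x, y, z axes.
In Python, from rig import env, optics gives the robot as it stands.
- The arm moves only by the shell command python3 -m jog 'ROWS' [OPENING] [FORCE]. ROWS is JSON, a list of rows, each an object with "linear": the shift along the tool's x, y, z in units of 40 mm (1.0 is 40 mm), a list of three; "roll": the turn about the tool's z in units of 5 degrees (1.0 is 5 degrees). A call has 1 to 12 rows; each row shifts and turns the commanded pose from where the row before left it, along the tool's axes as they then stand; what a row does not reach is not made up. A row lasts 1/12 s, in which the tool goes at most 41.7 mm and 7.16 degrees, less where a joint would pass 70% of its speed; a pose out of reach is approached as far as the arm can. A call is refused whole if a number of a shift passes 1 or a number of a turn 1, either way. A call with a gripper value outside its range is refused whole. OPENING is the opening, from -1 (shut) to 1 (fully open), set as the call begins (- or left out, the last holds). The fingers move at their own pace and stop on an object; FORCE is the grip in N (left out, the last holds). Time passes only in rows, so rows that do not move let the fingers close. It gives the time, the measured TCP pose, the force, the opening and the grip force at its end, in the units of the state.
- env.observe(): the state, without advancing time (a new reading comes with each control period).
- optics.get_image(name): name is "scene" or "top"; returns the picture (400x640x3 uint8, red, green, blue); there is no depth.
- optics.calibration(name): a dict with "fov_y" (degrees; the focal length in pixels is half the picture's height over the tangent of half this angle, whatever the lens; pixels are square), "cx", "cy" (the principal point, pixels), "D" ([k1, k2, p1, p2, k3] as OpenCV has them; the pictures are not rectified), "T" (4x4, takes a point from camera to world coordinates). Camera axes: x right, y down, z forward; pixel columns grow to the right and rows downward; lengths in m; the calibration is good to about 2 mm. A picture is of the moment at which its call begins. calibration takes no time and is no camera call.
- env.close_job(): hands the job in; it is judged then, once.
The state is a dict: "time_s": time; "q": joint angles; "qvel": joint speeds; "joint_efforts": joint torques, N m; "position": TCP position; "tool_rot": TCP orientation; "ft_force": force on the tool from outside, world axes, zero at the start; "wrist_torque": the same for the moment, N m; "grip_width": finger opening in m; "gripper_force": force on a finger pad.
Only numpy, scipy, OpenCV 4.12 (cv2) and the standard library are available. Lean on these libraries where they do the work, as an engineer would, in place of code of your own. Each camera call takes 0.05 s, during which the arm holds its last target. There are 200 camera calls.

## Task

Fit the dark lid fully home on the carved wooden box where it stands on the bench board, and let go of the lid. Then pick up the closed box and hold it up to the inspection camera: the rosette at lens height, 12 cm straight in front of the lens and facing it squarely, the box level and still with its lid on. Finish while holding it there; do not touch the camera or push the wax tin, tape roll, mallet or gouge about.

Things in the scene. Friction and masses are not known exactly. Their poses are not given: they have to be found in the camera images.
- board: pale wooden bench board, fixed, 240 x 180 mm, 16 mm thick, with a 22 mm wide fence standing 22 mm above it along its far (+x) edge; origin at the centre of its underside, z up. The box stands on its top.
- box: open-topped brown wooden box, 92 (x) x 56 (y) x 46 (z) mm, walls and floor 5 mm, 0.18-0.31 kg; origin at the centre of its underside, z up. Its -x face (a short end) carries the rosette and has a pale rim, seen from above; it starts on the robot's side. With lid on: 72 mm high to the top of the lid's grip. Grip it across its 56 mm width (along y), e.g. with the pads 34 mm above its underside.
- rosette (a point): centre of the round carved rosette (33 mm, dark with pale petals and a brass centre) on the box's -x face, 46 mm from the box's axis, 23 mm above its underside; axes as the box's: its -x axis points straight out of the rosette
- lid: dark walnut lid, right way up on the cork mat, about 0.08 kg; origin at the centre of its underside, z up. Upwards: plug 78 (x) x 42 (y) x 7 mm (its lower 3 mm 74 x 38), plate 90 x 54 x 8 mm, pale bar grip 34 (x) x 14 (y) x 18 mm to pinch along y; 33 mm in all. The plug has 2 mm to spare each side in the box; either way round fits. Fully home: origin 39 mm above the box's.
- lens (a point): centre of the inspection camera's front glass (30 mm, in a black 42 mm barrel on a white 70 x 50 x 50 mm head; steel column behind, 314 mm high); the camera looks level along this point's -x axis, z up. The head's height differs from run to run (150 to 210 mm) and stays put.
- focus (a point): the point 120 mm straight in front of the lens where the rosette's centre is to be held; axes as the lens's: the camera looks along -x, so the rosette must face along this point's +x, towards the lens: the box's -x axis then points along this point's +x axis
- camera: the inspection camera's fixed stand with the head it carries: dark 110 x 120 mm foot 14 mm thick, steel column; origin on the table under the middle of the white head, z up, the lens on the -x side
- wax_tin: bystander: low round yellow-brown tin with a pale top, 52 mm across, 22 mm high, standing on the cork mat; origin at the centre of its underside
- tape_roll: bystander: roll of tape lying flat, 96 mm across, 45 mm high; origin at the centre of its underside
- mallet: bystander: carver's round wooden mallet standing on its head, 84 mm across, 195 mm high; origin at the centre of its underside
- gouge: bystander: carving gouge lying flat, 210 mm long along its x, 28 mm thick; origin under its middle
Things that resemble listed ones, but are neither listed nor needed, are in the scene too. Leave any blue look-alike of the box alone. Several things look just like the lid: the one meant starts farthest to the robot's left.

How it is judged (in metres and radians):
On the way:
1. the lid is fully home on the box, which still stands on the bench board, and the fingers have let go of the lid (horizontal distance between lid and box below 0.005 m and z of lid in the frame of box between 0.036 and 0.0415 m and angle between the x axis of lid and the x axis of box, either way round below 0.12 rad and contact force between box and board above 0.5 N and contact force between the fingers and lid below 0.2 N), for 0.2 s.
At the end, for the whole second after the job is handed in: the fingers hold the closed box in the air, clear of the board: the rosette's centre within 15 mm of the point 120 mm straight in front of the lens, facing the lens within about 10 degrees, the box level within 7 degrees and still (under 20 mm/s), the lid still fully home (distance between rosette and focus below 0.015 m and x of box in the frame of focus below -0.02 m and angle between the x axis of box and the x axis of focus, either way round below 0.17 rad and angle between box's own z axis and vertical below 0.12 rad and z of lid in the frame of box between 0.036 and 0.0415 m and angle between the x axis of lid and the x axis of box, either way round below 0.12 rad and distance between lid and box below 0.045 m and contact force between the fingers and box above 1 N and contact force between box and board below 0.1 N and linear speed of box below 0.02 m/s); the arm keeps its last pose, push and grip.
It fails at once if the inspection camera is touched (contact force between camera and anything else above 1 N).
It fails at once if a bystander (wax tin, tape roll, mallet or gouge) is pushed more than 25 mm (distance of any of wax_tin, tape_roll, mallet, gouge from where it was at the start of the episode above 0.025 m).
It also fails if it takes over 51 s, if anything falls off the work surface, if the arm or the gripper's body presses on something with over 40 N, if the wrist force passes 120 N, or if a joint passes its speed limit or range.

## Working session

There is one attempt and no reset: what is moved stays moved. The work goes in short steps, Python scripts to look and compute and a shell command to move; the robot and the scene stay as the last step left them, time stands still between calls to the robot, and variables do not carry over. Pictures are saved under pics/ and viewed, at most 10 in all, crops included, and the job is handed in when it is done.

```bash
ls; mkdir -p pics
python3 - <<'E'
from rig import env,optics
import cv2,numpy as np
for n in("scene","top"):
    im=optics.get_image(n); cv2.imwrite(f"pics/{n}0.png",im[:,:,::-1])
    c=optics.calibration(n); print(n,{k:np.round(v,4).tolist() for k,v in c.items()})
s=env.observe(); print(s["time_s"],s["position"],np.round(s["tool_rot"],3).tolist(),s["grip_width"],env.hold_point_z)
E
```

```text
pics
scene {'fov_y': 48.0595, 'cx': 318.8666, 'cy': 200.8757, 'D': [-0.0743, 0.0, 0.0, 0.0, 0.0], 'T': [[0.7263, 0.4706, -0.5011, 1.224], [0.6873, -0.5119, 0.5154, -0.677], [-0.0139, -0.7187, -0.6952, 1.0397], [0.0, 0.0, 0.0, 1.0]]}
top {'fov_y': 49.5645, 'cx': 313.6757, 'cy': 197.0006, 'D': [0.0044, 0.0, 0.0, 0.0, 0.0], 'T': [[-0.005, -0.9852, 0.1716, 0.3106], [-0.9999, 0.0071, 0.0111, -0.0167], [-0.0121, -0.1715, -0.9851, 1.469], [0.0, 0.0, 0.0, 1.0]]}
0.1 [ 0.14814725 -0.52939993  0.23078764] [[0.963, 0.269, -0.0], [0.269, -0.963, 0.001], [0.0, -0.001, -1.0]] 0.08544737787557226 0.0187
```

View pics/scene0.png

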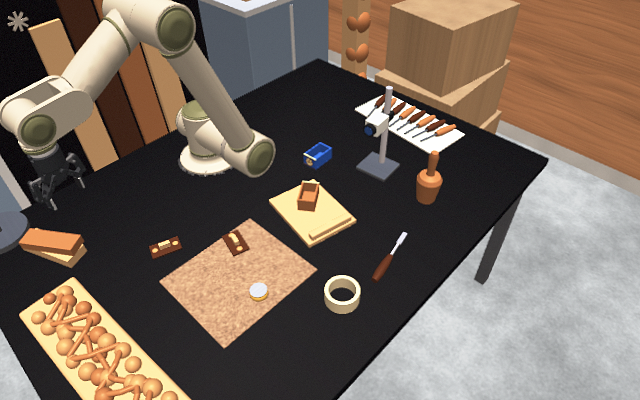

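View pics/top0.png

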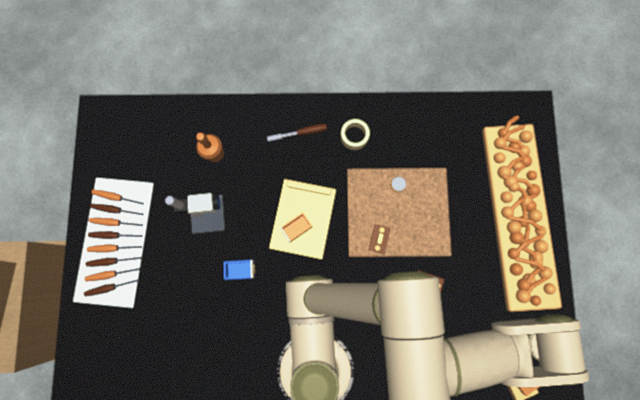

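The scene view shows the box on the board at about (308,195), candidate lids at (236,243) on the cork and at (165,247), and the inspection head at (376,123). In the top view the same things sit at: lid (380,238), box (297,228), head (200,203) and blue decoy (239,269). The leftmost lid is the one on the cork. Next I'll zoom in.

```bash
cat > h.py <<'E'
import numpy as np,cv2
from rig import env,optics
def KD(n):
    c=optics.calibration(n); f=200/np.tan(np.radians(c["fov_y"]/2))
    return np.array([[f,0,c["cx"]],[0,f,c["cy"]],[0,0,1]]),np.array(c["D"]),np.array(c["T"])
def ray(n,uv):
    K,D,T=KD(n); p=cv2.undistortPoints(np.array(uv,float).reshape(-1,1,2),K,D)[:,0]
    return T[:3,3],np.c_[p,np.ones(len(p))]@T[:3,:3].T
def plane(n,uv,z):
    o,d=ray(n,uv); return o+d*((z-o[2])/d[:,2])[:,None]
def tri(a,b):  # pixel in scene, in top
    (o1,d1),(o2,d2)=ray("scene",a),ray("top",b); d1,d2=d1[0],d2[0]
    t=np.linalg.lstsq(np.c_[d1,-d2],o2-o1,rcond=None)[0]; p,q=o1+t[0]*d1,o2+t[1]*d2
    return (p+q)/2,np.linalg.norm(p-q)
def proj(n,P):
    K,D,T=KD(n); R=T[:3,:3].T
    return cv2.projectPoints(np.array(P,float).reshape(-1,1,3),cv2.Rodrigues(R)[0],-R@T[:3,3],K,D)[0][:,0]
E
python3 - <<'E'
import cv2,numpy as np
t=cv2.imread("pics/top0.png");s=cv2.imread("pics/scene0.png")
r=lambda i,x0,x1,y0,y1,w,h:cv2.resize(i[y0:y1,x0:x1],(w,h),interpolation=cv2.INTER_CUBIC)
a=np.hstack([r(t,155,235,180,240,400,300),r(t,265,345,175,235+0,400,300)])   # x5
b=np.hstack([r(s,350,410,80,180,180,300),r(s,260,360,165,250,350,297+3) if 0 else r(s,260,350,165,240,360,300),r(s,205,270,215,290,260,300)])
cv2.imwrite("pics/z1.png",np.vstack([a,b]))
b=np.hstack([r(t,340,460,160,265,400,350)])
E
```

```text
(no output)
```

View pics/z1.png

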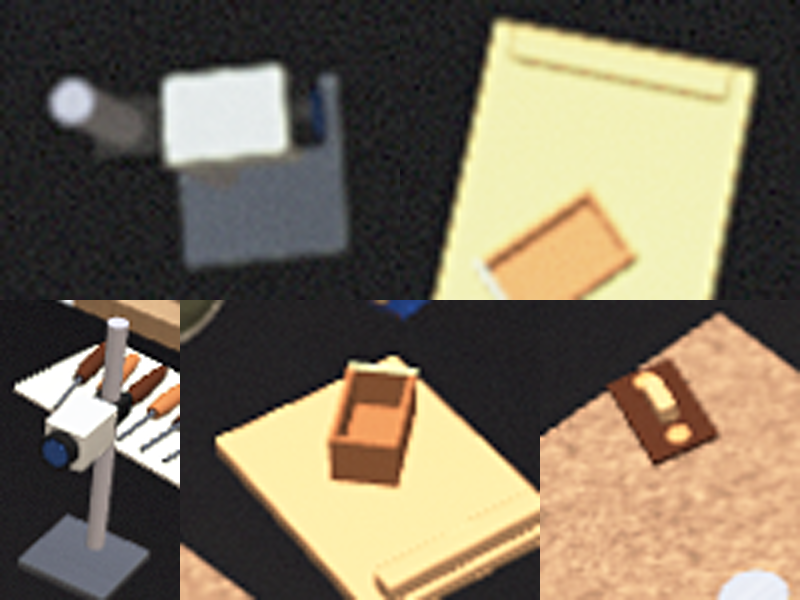

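The zoom shows the camera head's white top at top-view pixels of about (188..213, 193..213), with the lens to image right, so it looks along -y. The box's pale rim is at its lower-left end, near (281,229). The lid has its grip bar plus one brass-coloured dot.

```bash
cat > m1.py <<'E'
from h import *
t=cv2.imread("pics/top0.png");s=cv2.imread("pics/scene0.png")
def comp(im,box,f):
    x0,x1,y0,y1=box; m=np.zeros(im.shape[:2],np.uint8); c=im[y0:y1,x0:x1].astype(int)
    m[y0:y1,x0:x1]=f(c[...,2],c[...,1],c[...,0])*255
    k=max(cv2.findContours(m,cv2.RETR_EXTERNAL,cv2.CHAIN_APPROX_NONE)[0],key=cv2.contourArea); return k[:,0].astype(float)
def rect(n,k,z):
    P=plane(n,k,z)[:,:2]; return cv2.minAreaRect((P*1000).astype(np.float32))
def show(l,r):
    b=cv2.boxPoints(r); print(l,np.round(r[0],1),np.round(r[1],1),"ang",round(r[2],1))
lidk=comp(t,(360,400,215,262),lambda r,g,b:(r<125)|((r>225)&(g>190)))
show("lid",rect("top",lidk,.017+.003))
bx=comp(t,(272,325,205,250),lambda r,g,b:(b<140)&(r>b))
show("box brown",rect("top",bx,.060))
hd=comp(t,(180,222,185,220),lambda r,g,b:(r>185))
for z in(.175,.2,.225): show(f"head {z}",rect("top",hd,z))
ft=comp(t,(180,240,190,240),lambda r,g,b:(b>60)&(b<150)&(b-r>8)); show("foot",rect("top",ft,.014))
bd=comp(t,(260,345,170,265),lambda r,g,b:(r>150)); show("board",rect("top",bd,.016))
for p in [(318,216),(292,223),(308,235)]: print(p,t[p[1],p[0]])
S=lambda x,y:(350+x/3,80+(y-300)/3)
T=lambda x,y:(155+x/5,180+y/5)
for l,a,b in [("col top",S(118,322),T(71,100)),("head near-left",S(97,437),T(290,152)) ,("head front-left top corner",S(66,394),T(287,63))]:
    print(l,*[np.round(v,4) for v in tri(a,b)])
for z in(.15,.18,.21): print("lens at z",z,plane("scene",[S(58,453)],z)[0])
E
python3 m1.py
```

```text
lid [ 355. -217.] [129.1  16.4] ang 89.7
box brown [457.3  55.8] [59.  86.5] ang 34.4
head 0.175 [521.5 345. ] [52.7 71.1] ang 5.7
head 0.2 [517.4 338. ] [51.7 69.8] ang 5.7
head 0.225 [513.3 331. ] [50.7 68.4] ang 5.7
foot [508.6 364.9] [119.2 110.4] ang 6.5
board [491.8  37.7] [181.7 242.4] ang 78.1
(318, 216) [185 241 242]
(292, 223) [110 170 233]
(308, 235) [187 242 243]
col top [0.5073 0.3899 0.3118] 0.0018
head near-left [0.5136 0.3178 0.1969] 0.055
head front-left top corner [0.5304 0.2779 0.286 ] 0.0018
lens at z 0.15 [0.47416243 0.34718056 0.15      ]
lens at z 0.18 [0.49944854 0.31264311 0.18      ]
lens at z 0.21 [0.52473466 0.27810566 0.21      ]
```

Run:
```python
import cv2,numpy as np
t=cv2.imread("pics/top0.png");s=cv2.imread("pics/scene0.png")
r=lambda i,x0,y0:cv2.resize(i[y0:y0+37,x0:x0+50],(400,296),interpolation=cv2.INTER_CUBIC)
cv2.imwrite("pics/z2.png",np.vstack([np.hstack([r(t,273,210),r(s,288,176)]),np.hstack([r(t,356,221),r(s,212,223)])]))
```

```text
(no output)
```

View pics/z2.png

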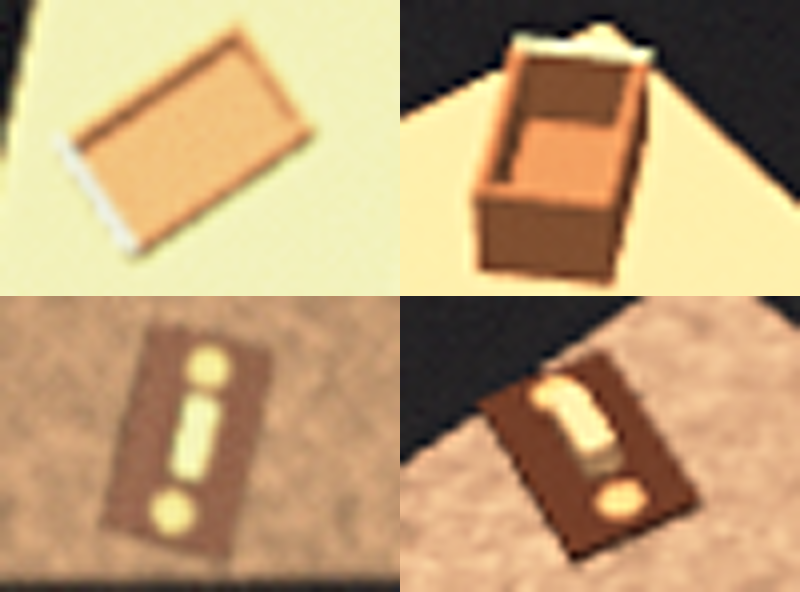

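The zoom gives corner pixels for the box rim and lid plate in both views. I'll cast and triangulate those, and make a zoom of the head.

```bash
cat > m2.py <<'E'
from h import *
Z=lambda x0,y0,L:[(x0+(x+.5)/8-.5,y0+(y+.5)/8-.5) for x,y in L]
def rep(l,tp,sc,z):
    print(l)
    X=[tri(a,b) for a,b in zip(sc,tp)]
    Q=np.array([x[0] for x in X]); print(" tri z",Q[:,2].round(4),"gap",[round(x[1],4) for x in X])
    for n,P in(("tri",Q),("top",plane("top",tp,z)),("scene",plane("scene",sc,z))):
        c=P.mean(0)[:2]; e1=P[1]-P[0]+P[2]-P[3]; e2=P[3]-P[0]+P[2]-P[1]
        print(" ",n,c.round(4),"len",np.round([np.linalg.norm(e1)/2,np.linalg.norm(e2)/2],4),"yaw",np.degrees(np.arctan2([e1[1],e2[1]],[e1[0],e2[0]])).round(1))
# order A(white,+x) C D B
rep("box",Z(273,210,[(58,138),(237,22),(315,133),(133,258)]),Z(288,176,[(253,57),(222,203),(78,192),(115,40)]),.062)
# lid: a,b: far(+x) end a=left(+y)
rep("lid",Z(356,221,[(148,26),(272,55),(230,265),(100,228)]),Z(212,223,[(300,209),(172,267),(78,107),(200,54)]),.018)
print("bar top",plane("top",Z(356,221,[(196,141)]),.036))
E
python3 m2.py
python3 - <<'E'
import cv2,numpy as np
t=cv2.imread("pics/top0.png");s=cv2.imread("pics/scene0.png")
r=lambda i,x0,y0:cv2.resize(i[y0:y0+40,x0:x0+40],(400,400),interpolation=cv2.INTER_CUBIC)
cv2.imwrite("pics/z3.png",np.hstack([r(t,183,183),r(s,358,105)]))
E
```

```text
box
 tri z [0.0597 0.0589 0.0579 0.0599] gap [np.float64(0.0026), np.float64(0.0062), np.float64(0.0044), np.float64(0.0026)]
  tri [0.4592 0.0597] len [0.088  0.0573] yaw [ -55.5 -146.4]
  top [0.4577 0.058 ] len [0.0882 0.0568] yaw [ -56.4 -146.6]
  scene [0.4625 0.0592] len [0.0887 0.0575] yaw [ -54.5 -145.8]
lid
 tri z [0.0111 0.0125 0.0157 0.0154] gap [np.float64(0.0015), np.float64(0.0009), np.float64(0.0022), np.float64(0.0025)]
  tri [ 0.4216 -0.2186] len [0.0531 0.0889] yaw [-104.6  165.4]
  top [ 0.4214 -0.2177] len [0.0543 0.0883] yaw [-105.  166.]
  scene [ 0.4247 -0.2207] len [0.0514 0.0914] yaw [-104.9  164.5]
bar top [[ 0.42078558 -0.21869967  0.036     ]]
```

View pics/z3.png

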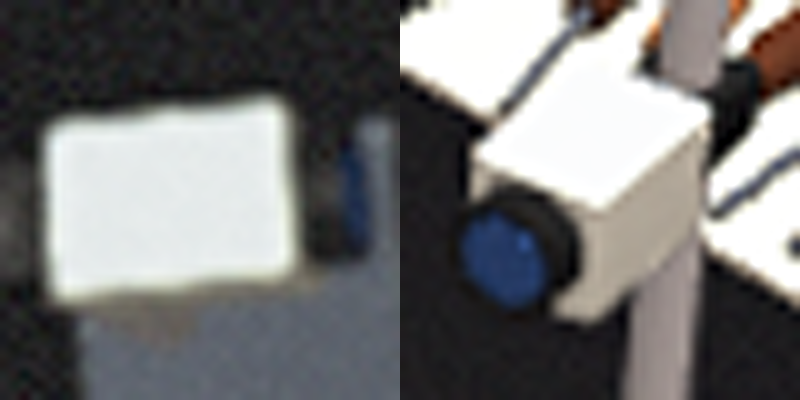

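The head zoom shows the lens glass centred at (102,260) in the scene tile and (355,193) in the top tile. The four corners of the head's top face are visible in both views.

```bash
cat > m3.py <<'E'
from h import *
Z=lambda x0,y0,L:[(x0+(x+.5)/10-.5,y0+(y+.5)/10-.5) for x,y in L]
tp=Z(183,183,[(287,97),(298,272),(50,300),(45,120)]); sc=Z(358,105,[(200,212),(78,152),(175,60),(308,115)])
X=[tri(a,b) for a,b in zip(sc,tp)]; print([(x[0].round(4).tolist(),round(x[1],4)) for x in X])
Q=np.array([x[0] for x in X])
def r(Q):
    c=Q.mean(0);e1=Q[3]-Q[0]+Q[2]-Q[1];e2=Q[0]-Q[1]+Q[3]-Q[2]
    print("c",c.round(4),np.linalg.norm(e1)/2,np.linalg.norm(e2)/2,np.degrees(np.arctan2([e1[1],e2[1]],[e1[0],e2[0]])).round(1))
r(Q)
for z in(.22,.23): r(plane("top",tp,z));r(plane("scene",sc,z))
p,g=tri(Z(358,105,[(102,260)])[0],Z(183,183,[(355,193)])[0]); print("lens",p.round(4),g)
E
python3 m3.py
```

```text
[([0.5425, 0.2959, 0.2294], np.float64(0.0007)), ([0.4925, 0.2927, 0.23], np.float64(0.0044)), ([0.4824, 0.3617, 0.2287], np.float64(0.0033)), ([0.5349, 0.365, 0.2293], np.float64(0.0042))]
c [0.5131 0.3288 0.2294] 0.06967496347442614 0.051346363304651414 [97.3  3.6]
c [0.5149 0.3318 0.22  ] 0.07199970576939346 0.05288768486968268 [95.6  4.9]
c [0.5047 0.3398 0.22  ] 0.06667319532499878 0.05125066887278833 [98.1  1.9]
c [0.5133 0.329  0.23  ] 0.07142325784915404 0.05246425264001427 [95.6  4.9]
c [0.5135 0.3274 0.23  ] 0.06585977162899839 0.05062540247759343 [98.1  1.9]
lens [0.5175 0.2801 0.2074] 0.0009617109028341958
```

```bash
cat > go.py <<'E'
import sys
from h import *
s=env.observe(); x,y,z,yaw=map(float,sys.argv[1:5]); R=np.array(s["tool_rot"]); p=np.array(s["position"])
cy=np.degrees(np.arctan2(R[1,0],R[0,0])); dy=(yaw-cy+180)%360-180
print("t",round(s["time_s"],2),"pos",p.round(4),"yaw",round(cy,2),"q6",s["q"][5].round(1),"tilt",round(np.degrees(np.arccos(-R[2,2])),2))
print("linear units",((R.T@(np.array([x,y,z])-p))/.04).round(2),"roll units",round(-dy/5,2), "F",np.round(s["ft_force"],1),"w",round(s["grip_width"],4))
E
D='{"linear":[0,0,0],"roll":-1}'
python3 -m jog '[{"linear":[0,0,0],"roll":-1},{"linear":[0,0,0],"roll":-1},{"linear":[0,0,0],"roll":-1},{"linear":[0,0,0],"roll":-1},{"linear":[0,0,0],"roll":-1},{"linear":[0,0,0],"roll":-1},{"linear":[0,0,0],"roll":-1},{"linear":[0,0,0],"roll":-1},{"linear":[0,0,0],"roll":-1},{"linear":[0,0,0],"roll":-1},{"linear":[0,0,0],"roll":-1},{"linear":[0,0,0],"roll":-1}]'
python3 -m jog '[{"linear":[0,0,0],"roll":-1},{"linear":[0,0,0],"roll":-1},{"linear":[0,0,0],"roll":-1},{"linear":[0,0,0],"roll":-1},{"linear":[0,0,0],"roll":-1},{"linear":[0,0,0],"roll":-1},{"linear":[0,0,0],"roll":-1},{"linear":[0,0,0],"roll":-1},{"linear":[0,0,0],"roll":-1},{"linear":[0,0,0],"roll":-1},{"linear":[0,0,0],"roll":-1},{"linear":[0,0,0],"roll":-1}]'
python3 -m jog '[{"linear":[0,0,0],"roll":-1},{"linear":[0,0,0],"roll":-1},{"linear":[0,0,0],"roll":-1},{"linear":[0,0,0],"roll":-1},{"linear":[0,0,0],"roll":-1},{"linear":[0,0,0],"roll":-1},{"linear":[0,0,0],"roll":0}]'
python3 go.py .4215 -.2185 .11 165.4
```

```text
time_s: 1.1
position: [0.1482, -0.5295, 0.2309]
tool_rot: [[0.244, 0.97, -0.0], [0.97, -0.244, 0.001], [0.001, -0.0, -1.0]]
ft_force: [-0.4, 0.6, -0.3]
grip_width: 0.0855
gripper_force: 0.0
time_s: 2.1
position: [0.1482, -0.5295, 0.2309]
tool_rot: [[-0.718, 0.696, -0.0], [0.696, 0.718, 0.001], [0.001, 0.001, -1.0]]
ft_force: [-0.2, 1.1, 0.2]
grip_width: 0.0856
gripper_force: 0.0
time_s: 2.68
position: [0.1482, -0.5295, 0.231]
tool_rot: [[-0.969, 0.245, -0.0], [0.245, 0.969, 0.001], [0.0, 0.001, -1.0]]
ft_force: [-0.1, 0.2, 0.6]
grip_width: 0.0854
gripper_force: 0.0
t 2.68 pos [ 0.1482 -0.5295  0.231 ] yaw 165.8 q6 -162.5 tilt 0.05
linear units [-4.72  9.21  3.03] roll units 0.08 F [-0.1  0.2  0.6] w 0.0854
```

```bash
python3 -m jog '[{"linear":[-0.39,0.77,0],"roll":0},{"linear":[-0.39,0.77,0],"roll":0},{"linear":[-0.39,0.77,0],"roll":0},{"linear":[-0.39,0.77,0],"roll":0},{"linear":[-0.39,0.77,0],"roll":0},{"linear":[-0.39,0.77,0],"roll":0},{"linear":[-0.39,0.77,0],"roll":0},{"linear":[-0.39,0.77,0],"roll":0},{"linear":[-0.39,0.77,0],"roll":0},{"linear":[-0.39,0.77,0],"roll":0},{"linear":[-0.39,0.77,0],"roll":0},{"linear":[-0.39,0.77,0],"roll":0}]' >/dev/null
python3 -m jog '[{"linear":[0,0,0.75],"roll":0},{"linear":[0,0,0.75],"roll":0},{"linear":[0,0,0.75],"roll":0},{"linear":[0,0,0.75],"roll":0},{"linear":[0,0,0],"roll":0}]' >/dev/null
python3 go.py .4215 -.2185 .021 165.4
python3 - <<'E'
import cv2,numpy as np
from rig import optics
s=optics.get_image("scene")[:,:,::-1];t=optics.get_image("top")[:,:,::-1]
r=lambda i,x0,y0:cv2.resize(i[y0:y0+80,x0:x0+80],(400,400),interpolation=cv2.INTER_CUBIC)
cv2.imwrite("pics/c1.png",np.hstack([r(t,335,195),r(s,200,190)]))
E
```

```text
t 4.1 pos [ 0.4192 -0.2162  0.107 ] yaw 165.48 q6 -117.2 tilt 0.54
linear units [-0.09 -0.05  2.15] roll units 0.02 F [-0.7  0.7 -1.3] w 0.0857
```

View pics/c1.png

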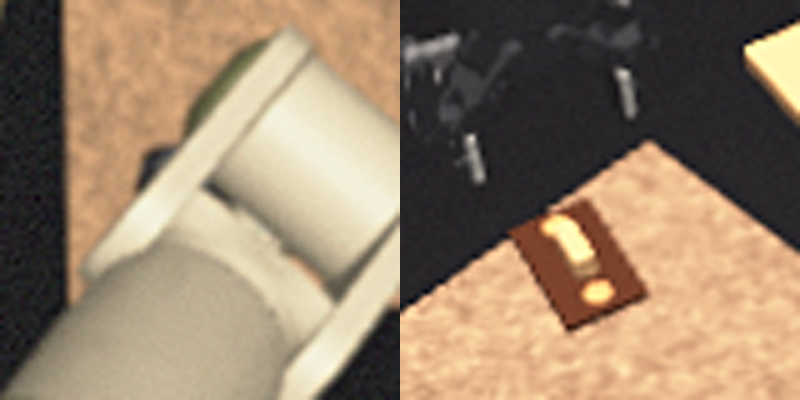

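```bash
python3 - <<'E'
from h import *
print(plane("scene",[(200+154.5/5,190+150/5)],.12))
E
python3 -m jog '[{"linear":[-0.09,-0.05,0.7],"roll":0},{"linear":[0,0,0.7],"roll":0},{"linear":[0,0,0.4],"roll":0},{"linear":[0,0,0.2],"roll":0},{"linear":[0,0,0],"roll":0},{"linear":[0,0,0],"roll":0}]' >/dev/null
python3 go.py .4215 -.2185 .021 165.4
```

```text
[[ 0.43075371 -0.22134577  0.12      ]]
t 4.7 pos [ 0.425  -0.2216  0.0327] yaw 165.6 q6 -117.3 tilt 0.13
linear units [0.1  0.05 0.29] roll units 0.04 F [-0.7 -0.2  0.4] w 0.0855
```

```bash
python3 -m jog '[{"linear":[0.1,0.05,0.15],"roll":0},{"linear":[0,0,0.13],"roll":0},{"linear":[0,0,0],"roll":0},{"linear":[0,0,0],"roll":0}]' >/dev/null
python3 go.py .4215 -.2185 .021 165.4
python3 -m jog '[{"linear":[0,0,0],"roll":0},{"linear":[0,0,0],"roll":0},{"linear":[0,0,0],"roll":0},{"linear":[0,0,0],"roll":0},{"linear":[0,0,0],"roll":0},{"linear":[0,0,0],"roll":0},{"linear":[0,0,0],"roll":0},{"linear":[0,0,0],"roll":0},{"linear":[0,0,0],"roll":0},{"linear":[0,0,0],"roll":0}]' -1 30
python3 go.py .4215 -.2185 .021 165.4
```

```text
t 5.03 pos [ 0.4209 -0.218   0.0203] yaw 165.62 q6 -117.4 tilt 0.01
linear units [-0.02 -0.01 -0.02] roll units 0.04 F [-1.1  0.3 -0.6] w 0.0855
time_s: 5.87
position: [0.421, -0.218, 0.0203]
tool_rot: [[-0.969, 0.248, 0.0], [0.248, 0.969, -0.0], [-0.0, -0.0, -1.0]]
ft_force: [-1.0, -0.1, 3.0]
grip_width: 0.013
gripper_force: 31.3
t 5.87 pos [ 0.421  -0.218   0.0203] yaw 165.63 q6 -117.4 tilt 0.02
linear units [-0.02 -0.01 -0.02] roll units 0.05 F [-1.  -0.1  3. ] w 0.013
```

```bash
python3 -m jog '[{"linear":[0,0,-0.2],"roll":0},{"linear":[0,0,-0.6],"roll":0},{"linear":[0,0,-0.8],"roll":0},{"linear":[0,0,-0.8],"roll":0},{"linear":[0,0,-0.8],"roll":0},{"linear":[0,0,-0.3],"roll":0}]' >/dev/null
python3 -m jog '[{"linear":[0,0,0],"roll":0.9},{"linear":[0,0,0],"roll":0.9},{"linear":[0,0,0],"roll":0.9},{"linear":[0,0,0],"roll":0.9},{"linear":[0,0,0],"roll":0.9},{"linear":[0,0,0],"roll":0.9},{"linear":[0,0,0],"roll":0.9},{"linear":[0,0,0],"roll":0.9},{"linear":[0,0,0],"roll":0.9},{"linear":[0,0,0],"roll":0.2},{"linear":[0,0,0],"roll":0}]'
python3 go.py .4586 .0587 .13 124.1
```

```text
time_s: 7.28
position: [0.4207, -0.2178, 0.1603]
tool_rot: [[-0.562, 0.827, -0.0], [0.827, 0.562, 0.0], [0.0, -0.0, -1.0]]
ft_force: [0.2, 0.2, -0.8]
grip_width: 0.0131
gripper_force: 30.8
t 7.28 pos [ 0.4207 -0.2178  0.1603] yaw 124.19 q6 -75.9 tilt 0.02
linear units [5.19 4.67 0.76] roll units 0.02 F [ 0.2  0.2 -0.8] w 0.0131
```

```bash
python3 -m jog '[{"linear":[0.3,0.27,0],"roll":0},{"linear":[0.52,0.47,0],"roll":0},{"linear":[0.52,0.47,0],"roll":0},{"linear":[0.52,0.47,0],"roll":0},{"linear":[0.52,0.47,0],"roll":0},{"linear":[0.52,0.47,0],"roll":0},{"linear":[0.52,0.47,0],"roll":0},{"linear":[0.52,0.47,0],"roll":0},{"linear":[0.52,0.47,0],"roll":0},{"linear":[0.52,0.47,0],"roll":0},{"linear":[0.21,0.17,0.3],"roll":0},{"linear":[0,0,0.46],"roll":0}]' >/dev/null
python3 -m jog '[{"linear":[0,0,0.2],"roll":0},{"linear":[0,0,0.2],"roll":0},{"linear":[0,0,0],"roll":0},{"linear":[0,0,0],"roll":0},{"linear":[0,0,0],"roll":0}]' >/dev/null
python3 go.py .4586 .0587 .085 124.1
python3 - <<'E'
import cv2,numpy as np
from rig import optics
s=optics.get_image("scene")[:,:,::-1];t=optics.get_image("top")[:,:,::-1]
cv2.imwrite("pics/s2.png",s);cv2.imwrite("pics/t2.png",t)
r=lambda i,x0,y0:cv2.resize(i[y0:y0+50,x0:x0+50],(400,400),interpolation=cv2.INTER_CUBIC)
cv2.imwrite("pics/c2.png",np.hstack([r(t,273,205),r(s,285,165)]))
E
```

```text
t 8.7 pos [0.4594 0.0582 0.1143] yaw 124.1 q6 -41.6 tilt 0.06
linear units [ 0.02 -0.01  0.73] roll units 0.0 F [-0.1  0.4 -1.3] w 0.013
```

View pics/c2.png

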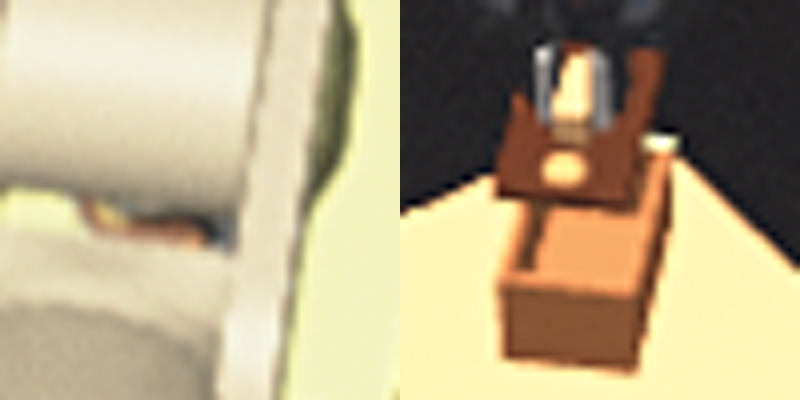

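The scene tile shows the lid hanging over the box, with its near plate edge running from (497,190) to (630,203). The top view is blocked by the arm. I'll compare the lid edge with the box edge in the same scene view.

Run:
```python
from h import *
s=cv2.imread("pics/s2.png").astype(int)
Z=lambda L:[(285+(x+.5)/8-.5,165+(y+.5)/8-.5) for x,y in L]
a=np.radians(-55.9);ex=np.array([np.cos(a),np.sin(a)]);ey=np.array([-ex[1],ex[0]]); tcp=np.array([.4594,.0582])
for l,px,z in(("lid plate end, bottom edge",Z([(97,192),(228,206)]),.104),("lid as top edge",Z([(97,192),(228,206)]),.112),("box end rim",Z([(98,282),(240,293)]),.062),("box end base",Z([(104,357),(233,374)]),.016)):
    P=plane("scene",px,z)[:,:2]-tcp; print(l,(P@ex).round(4),(P@ey).round(4))
for v in range(185,195): print(v,s[v,300],s[v,308])
```

```text
lid plate end, bottom edge [0.0411 0.0415] [-0.0253  0.0262]
lid as top edge [0.0496 0.05  ] [-0.0232  0.0279]
box end rim [0.0477 0.0456] [-0.0256  0.0307]
box end base [0.0436 0.0454] [-0.0262  0.0268]
185 [ 45  68 126] [ 67 103 167]
186 [ 45  70 126] [ 69 111 177]
187 [ 45  69 127] [ 53  84 144]
188 [ 47  69 125] [ 40  63 121]
189 [28 40 79] [ 40  58 109]
190 [ 73 118 185] [25 33 64]
191 [ 86 138 226] [ 80 131 213]
192 [ 78 130 222] [103 170 251]
193 [ 68 114 192] [105 173 250]
194 [ 64 105 175] [103 171 249]
```

```bash
python3 -m jog '[{"linear":[-0.04,0.02,0.3],"roll":0},{"linear":[0,0,0.3],"roll":0},{"linear":[0,0,0.2],"roll":0},{"linear":[0,0,0],"roll":0},{"linear":[0,0,0],"roll":0}]' - 30 | grep -E "pos|force"
python3 -m jog '[{"linear":[0,0,0.05],"roll":0},{"linear":[0,0,0.05],"roll":0},{"linear":[0,0,0.05],"roll":0},{"linear":[0,0,0],"roll":0},{"linear":[0,0,0],"roll":0}]' | grep -E "pos|force"
```

```text
position: [0.4606, 0.0578, 0.0819]
ft_force: [-1.3, -0.2, -1.0]
gripper_force: 30.8
position: [0.4608, 0.0578, 0.076]
ft_force: [-0.9, 0.3, 3.1]
gripper_force: 31.3
```

```bash
python3 go.py .4586 .0587 .0725 124.1
```

```text
t 9.63 pos [0.4608 0.0578 0.076 ] yaw 124.13 q6 -41.6 tilt 0.04
linear units [ 0.05 -0.03  0.09] roll units 0.01 F [-0.9  0.3  3.1] w 0.0132
```

```bash
python3 -m jog '[{"linear":[0,0,0.03],"roll":0},{"linear":[0,0,0],"roll":0},{"linear":[0,0,0],"roll":0}]' | grep -E "pos|force"
python3 -m jog '[{"linear":[0,0,0.03],"roll":0},{"linear":[0,0,0],"roll":0},{"linear":[0,0,0],"roll":0}]' | grep -E "pos|force"; python3 go.py .4586 .0587 .0725 124.1
```

```text
position: [0.4607, 0.058, 0.0751]
ft_force: [-1.6, 2.2, 8.2]
gripper_force: 32.1
position: [0.4606, 0.0582, 0.0743]
ft_force: [-5.3, 3.6, 13.0]
gripper_force: 33.0
t 10.13 pos [0.4606 0.0582 0.0743] yaw 124.13 q6 -41.6 tilt 0.06
linear units [ 0.04 -0.03  0.04] roll units 0.01 F [-5.3  3.6 13. ] w 0.0133
```

The side force pushes the lid toward the box's -x end, so I'll ease it that way while keeping the light press.

```bash
python3 -m jog '[{"linear":[0.02,-0.01,0],"roll":0},{"linear":[0.02,-0.01,0],"roll":0},{"linear":[0,0,0],"roll":0},{"linear":[0,0,0],"roll":0}]' | grep -E "pos|force"
python3 -m jog '[{"linear":[0.01,0,0.03],"roll":0},{"linear":[0,0,0],"roll":0},{"linear":[0,0,0],"roll":0}]' | grep -E "pos|force"; python3 go.py .4586 .0587 .0725 124.1
```

```text
position: [0.4601, 0.0585, 0.0742]
ft_force: [0.6, 0.1, 7.6]
gripper_force: 32.1
position: [0.4602, 0.0587, 0.074]
ft_force: [-1.6, -0.8, 19.9]
gripper_force: 33.8
t 10.72 pos [0.4602 0.0587 0.074 ] yaw 124.15 q6 -41.5 tilt 0.27
linear units [ 0.02 -0.03  0.04] roll units 0.01 F [-1.6 -0.8 19.9] w 0.0137
```

```bash
python3 -m jog '[{"linear":[0,0,-0.02],"roll":0},{"linear":[0,0,0],"roll":0},{"linear":[0,0,0],"roll":0},{"linear":[0,0,0],"roll":0},{"linear":[0,0,0],"roll":0},{"linear":[0,0,0],"roll":0}]' -0.3 | grep -E "pos|force|width"
python3 -m jog '[{"linear":[0,0,-0.6],"roll":0},{"linear":[0,0,-0.9],"roll":0},{"linear":[0,0,-0.9],"roll":0},{"linear":[0,0,0],"roll":0},{"linear":[0,0,0],"roll":0}]' | grep -E "pos|force|width"
python3 - <<'E'
import cv2,numpy as np
from rig import optics
s=optics.get_image("scene")[:,:,::-1];cv2.imwrite("pics/s3.png",s)
cv2.imwrite("pics/c3.png",cv2.resize(s[160:220,280:350],(700,600),interpolation=cv2.INTER_CUBIC))
E
```

```text
position: [0.4587, 0.059, 0.0728]
ft_force: [-0.4, -0.0, 0.4]
grip_width: 0.0301
gripper_force: 0.0
position: [0.4594, 0.059, 0.1703]
ft_force: [-1.1, 1.0, -1.1]
grip_width: 0.0299
gripper_force: 0.0
```

View pics/c3.png

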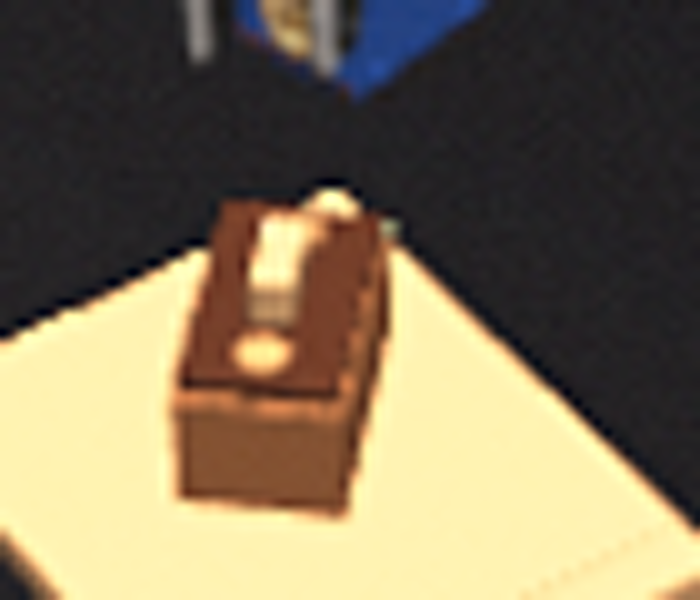

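Run:
```python
from h import *
s=cv2.imread("pics/s3.png").astype(int)
Z=lambda L:[(280+(x+.5)/10-.5,160+(y+.5)/10-.5) for x,y in L]
a=np.radians(-55.9);ex=np.array([np.cos(a),np.sin(a)]);ey=np.array([-ex[1],ex[0]]); c=np.array([.4594,.0585])
for z in(.070,.074):
    P=plane("scene",Z([(180,385),(338,395),(378,225),(222,203)]),z)[:,:2]-c; print(z,(P@ex).round(4),(P@ey).round(4))
P=plane("scene",Z([(177,402),(348,415)]),.062)[:,:2]-c; print("rim",(P@ex).round(4),(P@ey).round(4))
# expected pixel (tile) of seated lid plate-top corners and bar-top
for l,z,hx,hy in(("plate top seated",.070,.045,.027),("plate bottom",.062,.045,.027),("box rim",.062,.046,.028),("bar top",.088,.017,.007)):
    print(l,[((proj("scene",[*(c+i*hx*ex+j*hy*ey),z])[0]-[280,160]+.5)*10).round().tolist() for i,j in((1,-1),(1,1),(-1,1),(-1,-1))])
```

```text
0.07 [ 0.0479  0.0451 -0.0355 -0.0387] [-0.023   0.0267  0.026  -0.0263]
0.074 [ 0.052   0.0492 -0.0311 -0.0343] [-0.022   0.0275  0.0268 -0.0253]
rim [0.0475 0.0453] [-0.0245  0.0298]
plate top seated [[170.0, 378.0], [339.0, 395.0], [386.0, 207.0], [224.0, 191.0]]
plate bottom [[171.0, 396.0], [340.0, 414.0], [387.0, 225.0], [225.0, 209.0]]
box rim [[167.0, 398.0], [343.0, 416.0], [390.0, 223.0], [223.0, 207.0]]
bar top [[247.0, 282.0], [291.0, 287.0], [310.0, 216.0], [267.0, 212.0]]
```

Lid corners in the picture agree with a seated lid to about a pixel. I'll check its height by touch: the shut fingers should meet the grip's top at z of about 0.088.

```bash
python3 -m jog '[{"linear":[0,0,0.5],"roll":0},{"linear":[0,0,0.7],"roll":0},{"linear":[0,0,0.5],"roll":0},{"linear":[0,0,0.15],"roll":0},{"linear":[0,0,0],"roll":0},{"linear":[0,0,0],"roll":0}]' -1 | grep -E "pos|force|width"
python3 -m jog '[{"linear":[0,0,0.05],"roll":0},{"linear":[0,0,0.05],"roll":0},{"linear":[0,0,0],"roll":0}]' | grep -E "pos|force"
python3 -m jog '[{"linear":[0,0,0.05],"roll":0},{"linear":[0,0,0],"roll":0}]' | grep -E "pos|force"
```

```text
position: [0.4588, 0.059, 0.0949]
ft_force: [-0.2, -0.6, 0.5]
grip_width: -0.0
gripper_force: 0.0
position: [0.4589, 0.059, 0.0912]
ft_force: [0.7, 0.0, -0.5]
gripper_force: 0.0
position: [0.4592, 0.059, 0.0902]
ft_force: [-3.5, 0.7, 11.7]
gripper_force: 5.9
```

```bash
python3 -m jog '[{"linear":[0,0,0.03],"roll":0},{"linear":[0,0,0],"roll":0},{"linear":[0,0,0],"roll":0}]' | grep -E "pos|force"
python3 -m jog '[{"linear":[0,0,0.03],"roll":0},{"linear":[0,0,0],"roll":0},{"linear":[0,0,0],"roll":0}]' | grep -E "pos|force"
```

```text
position: [0.4594, 0.059, 0.09]
ft_force: [-6.3, 1.6, 24.3]
gripper_force: 12.3
position: [0.4595, 0.059, 0.0898]
ft_force: [-10.0, 0.8, 37.4]
gripper_force: 18.8
```

```bash
python3 -m jog '[{"linear":[0,0,-0.6],"roll":0},{"linear":[0,0,-0.7],"roll":0},{"linear":[0,0,-0.7],"roll":0},{"linear":[-0.33,-0.73,0],"roll":0},{"linear":[-0.33,-0.73,0],"roll":0},{"linear":[-0.33,-0.73,0],"roll":0},{"linear":[0,0,0.8],"roll":0},{"linear":[0,0,0.9],"roll":0},{"linear":[0,0,0.9],"roll":0},{"linear":[0,0,0.7],"roll":0},{"linear":[0,0,0.2],"roll":0},{"linear":[0,0,0],"roll":0}]' | grep -E "pos|force"; python3 go.py .409 -.024 .016 124.1
python3 - <<'E'
from h import *
print(proj("top",[.409,-.024,.016]))
E
```

```text
position: [0.4076, -0.0227, 0.0249]
ft_force: [0.2, -0.1, -0.2]
gripper_force: 0.0
t 14.1 pos [ 0.4076 -0.0227  0.0249] yaw 124.12 q6 -54.0 tilt 0.23
linear units [-0.05  0.01  0.22] roll units 0.0 F [ 0.2 -0.1 -0.2] w -0.0002
[[320.99965125 242.52975076]]
```

```bash
for i in 1; do python3 -m jog '[{"linear":[0,0,0.08],"roll":0},{"linear":[0,0,0],"roll":0},{"linear":[0,0,0],"roll":0}]' | grep -E "pos|ft"; done
python3 -m jog '[{"linear":[0,0,0.05],"roll":0},{"linear":[0,0,0],"roll":0}]' | grep -E "pos|ft"
python3 -m jog '[{"linear":[0,0,0.05],"roll":0},{"linear":[0,0,0],"roll":0}]' | grep -E "pos|ft"
python3 -m jog '[{"linear":[0,0,0.05],"roll":0},{"linear":[0,0,0],"roll":0}]' | grep -E "pos|ft"
```

```text
position: [0.409, -0.0231, 0.0241]
ft_force: [0.4, -0.2, 0.2]
position: [0.4087, -0.023, 0.0217]
ft_force: [-0.6, 0.7, -0.9]
position: [0.4085, -0.0229, 0.0193]
ft_force: [0.8, 0.5, 1.2]
position: [0.4084, -0.0229, 0.0171]
ft_force: [-0.9, 0.2, -0.6]
```

```bash
python3 -m jog '[{"linear":[0,0,0.03],"roll":0},{"linear":[0,0,0],"roll":0},{"linear":[0,0,0],"roll":0}]' | grep -E "pos|ft"
python3 -m jog '[{"linear":[0,0,0.03],"roll":0},{"linear":[0,0,0],"roll":0},{"linear":[0,0,0],"roll":0}]' | grep -E "pos|ft"
```

```text
position: [0.4085, -0.0229, 0.0161]
ft_force: [-0.3, 0.6, 0.1]
position: [0.4085, -0.0229, 0.0159]
ft_force: [-4.1, 0.8, 21.3]
```

The TCP touches the board at 0.016, so it reads true. The lid therefore sits about 2 mm high, probably tilted with its step on the rim. I'll move clear for a look.

```bash
python3 -m jog '[{"linear":[0,0,-0.8],"roll":0},{"linear":[0,0,-0.9],"roll":0},{"linear":[0,0,-0.9],"roll":0},{"linear":[-0.7,-0.5,-0.5],"roll":0},{"linear":[-0.8,-0.55,0],"roll":0},{"linear":[-0.8,-0.55,0],"roll":0},{"linear":[-0.8,-0.55,0],"roll":0},{"linear":[0,0,0],"roll":0}]' 1 | grep -E "pos|ft"
python3 - <<'E'
import cv2,numpy as np
from rig import optics
s=optics.get_image("scene")[:,:,::-1];t=optics.get_image("top")[:,:,::-1]
cv2.imwrite("pics/s4.png",s);cv2.imwrite("pics/t4.png",t)
r=lambda i,x0,y0:cv2.resize(i[y0:y0+40,x0:x0+40],(400,400),interpolation=cv2.INTER_CUBIC)
cv2.imwrite("pics/c4.png",np.hstack([r(t,277,208),r(s,290,174)]))
E
```

```text
position: [0.4073, -0.1796, 0.1391]
ft_force: [0.4, 0.5, 0.2]
```

View pics/c4.png

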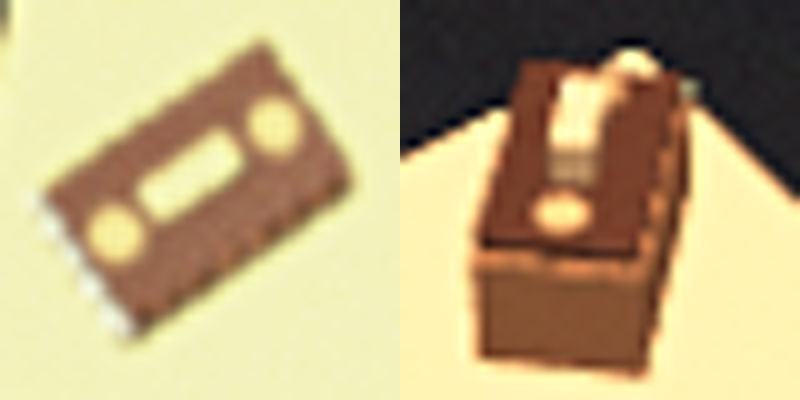

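Top tile: a strip of pale rim shows at the box's -x end, from (45,195) to (130,335), and none at the +x end. The lid therefore sits toward +x of the box. I'll measure the bar and dots against the box in the same view.

Run:
```python
from h import *
t=cv2.imread("pics/t4.png").astype(int);s=cv2.imread("pics/s4.png").astype(int)
a=np.radians(-55.9);ex=np.array([np.cos(a),np.sin(a)]);ey=np.array([-ex[1],ex[0]])
ZT=lambda L:[(277+(x+.5)/10-.5,208+(y+.5)/10-.5) for x,y in L]
ZS=lambda L:[(290+(x+.5)/10-.5,174+(y+.5)/10-.5) for x,y in L]
ct=np.array([.4577,.058]);cs=np.array([.4625,.0592])
f=lambda P,c:[((P[:,:2]-c)@ex).round(4).tolist(),((P[:,:2]-c)@ey).round(4).tolist()]
print("top bar",f(plane("top",ZT([(191,175)]),.090),ct),"dots(.074)",f(plane("top",ZT([(275,126),(117,235)]),.074),ct))
print("top plate",f(plane("top",ZT([(262,38),(353,180)]),.0725),ct), "outer white",f(plane("top",ZT([(40,195),(130,342)]),.062),ct))
print("scene bar",f(plane("scene",ZS([(181,115)]),.090),cs),"dot front",f(plane("scene",ZS([(161,212)]),.073),cs))
P=plane("top",ZT([(275,126),(117,235)]),.074); d=P[0]-P[1]; print("yaw dots",np.degrees(np.arctan2(d[1],d[0])),np.linalg.norm(d))
# same with first picture: dots on the mat lid
```

```text
top bar [[0.0022], [0.0015]] dots(.074) [[0.0339, -0.0281], [0.0012, 0.0008]]
top plate [[0.0466, 0.0449], [0.0276, -0.0275]] outer white [[-0.0416, -0.044], [0.0273, -0.029]]
scene bar [[0.004], [-0.001]] dot front [[0.0313], [-0.0029]]
yaw dots -55.5318767911542 0.061917018620305395
```

```bash
python3 go.py .4597 .0587 .14 124.4
```

```text
t 16.12 pos [ 0.4065 -0.1747  0.1386] yaw 123.98 q6 -72.6 tilt 0.04
linear units [ 4.1   4.36 -0.03] roll units -0.08 F [-1.1  0.4  0.3] w 0.0857
```

```bash
python3 -m jog '[{"linear":[0.3,0.32,0],"roll":-0.08},{"linear":[0.57,0.6,0],"roll":0},{"linear":[0.57,0.6,0],"roll":0},{"linear":[0.57,0.6,0],"roll":0},{"linear":[0.57,0.6,0],"roll":0},{"linear":[0.57,0.6,0],"roll":0},{"linear":[0.57,0.6,0],"roll":0},{"linear":[0.38,0.44,0.2],"roll":0},{"linear":[0,0,0.5],"roll":0},{"linear":[0,0,0.5],"roll":0},{"linear":[0,0,0],"roll":0},{"linear":[0,0,0],"roll":0}]' 0.2 | grep -E "pos|ft"; python3 go.py .4597 .0587 .0765 124.4
```

```text
position: [0.4568, 0.0611, 0.0907]
ft_force: [-0.1, -0.3, 0.6]
t 17.12 pos [0.4568 0.0611 0.0907] yaw 124.61 q6 -41.8 tilt 0.14
linear units [-0.09  0.03  0.36] roll units 0.04 F [-0.1 -0.3  0.6] w 0.0514
```

```bash
python3 -m jog '[{"linear":[-0.09,0.03,0.2],"roll":0},{"linear":[0,0,0.14],"roll":0},{"linear":[0,0,0],"roll":0}]' 0.2 | grep -E "pos|ft"
python3 -m jog '[{"linear":[0,0,0],"roll":0},{"linear":[0,0,0],"roll":0},{"linear":[0,0,0],"roll":0},{"linear":[0,0,0],"roll":0},{"linear":[0,0,0],"roll":0},{"linear":[0,0,0],"roll":0},{"linear":[0,0,0],"roll":0}]' -1 30| grep -E "pos|force|width"
python3 -m jog '[{"linear":[0,0,-0.05],"roll":0},{"linear":[0,0,-0.05],"roll":0},{"linear":[0.05,0,0],"roll":0},{"linear":[0,0,0],"roll":0}]' | grep -E "pos|force|width"
python3 -m jog '[{"linear":[0,0,0.05],"roll":0},{"linear":[0,0,0.05],"roll":0},{"linear":[0,0,0.03],"roll":0},{"linear":[0,0,0],"roll":0},{"linear":[0,0,0],"roll":0}]' | grep -E "pos|force|width"
```

```text
position: [0.4606, 0.0577, 0.0769]
ft_force: [0.1, 0.1, 0.6]
position: [0.4609, 0.0578, 0.0777]
ft_force: [-0.7, -1.0, 6.1]
grip_width: 0.0133
gripper_force: 31.5
position: [0.4593, 0.0597, 0.0813]
ft_force: [0.1, 0.0, -1.1]
grip_width: 0.0133
gripper_force: 30.7
position: [0.4601, 0.0592, 0.0764]
ft_force: [-0.0, -1.4, 5.2]
grip_width: 0.0131
gripper_force: 31.5
```

```bash
python3 -m jog '[{"linear":[0.02,0,0.03],"roll":0},{"linear":[0,0,0],"roll":0},{"linear":[0,0,0],"roll":0}]' | grep -E "pos|ft"
python3 -m jog '[{"linear":[0.02,0,0.03],"roll":0},{"linear":[0,0,0],"roll":0},{"linear":[0,0,0],"roll":0}]' | grep -E "pos|ft"
python3 -m jog '[{"linear":[0.02,0,0],"roll":0},{"linear":[0,0,0],"roll":0},{"linear":[0,0,0],"roll":0}]' | grep -E "pos|ft"
```

```text
position: [0.4602, 0.0593, 0.0757]
ft_force: [0.2, -4.3, 9.9]
position: [0.4605, 0.0592, 0.0753]
ft_force: [-0.7, -9.4, 15.8]
position: [0.4605, 0.0598, 0.0754]
ft_force: [1.3, -10.5, 15.4]
```

```bash
python3 -m jog '[{"linear":[-0.02,-0.03,0],"roll":0},{"linear":[0,0,0],"roll":0},{"linear":[0,0,0],"roll":0}]' | grep -E "pos|ft"
python3 -m jog '[{"linear":[-0.02,-0.03,0],"roll":0},{"linear":[0,0,0],"roll":0},{"linear":[0,0,0],"roll":0}]' | grep -E "pos|ft"
```

```text
position: [0.4603, 0.0593, 0.0752]
ft_force: [4.3, -3.0, 12.4]
position: [0.4599, 0.0588, 0.0752]
ft_force: [4.9, 2.4, 12.5]
```

```bash
python3 -m jog '[{"linear":[0,0.02,-0.04],"roll":0},{"linear":[0,0,0],"roll":0},{"linear":[0,0,0],"roll":0}]' | grep -E "pos|ft"
python3 -m jog '[{"linear":[0,0,0.04],"roll":0},{"linear":[0,0,0],"roll":0},{"linear":[0,0,0],"roll":0}]' | grep -E "pos|ft"
python3 -m jog '[{"linear":[0,0,0.04],"roll":0},{"linear":[0,0,0],"roll":0},{"linear":[0,0,0],"roll":0}]' | grep -E "pos|ft"
```

```text
position: [0.4581, 0.0592, 0.0753]
ft_force: [0.8, -0.6, 3.0]
position: [0.4581, 0.0591, 0.0751]
ft_force: [-4.3, -0.3, 22.3]
position: [0.4583, 0.059, 0.0747]
ft_force: [-9.6, -1.3, 38.2]
```

The lid now stops hard at the height predicted for home. I'll release it and check by touch again.

```bash
python3 -m jog '[{"linear":[0,0,-0.06],"roll":0},{"linear":[0,0,0],"roll":0},{"linear":[0,0,0],"roll":0},{"linear":[0,0,0],"roll":0},{"linear":[0,0,0],"roll":0}]' -0.3 | grep -E "pos|force|width"
python3 -m jog '[{"linear":[0,0,-0.5],"roll":0},{"linear":[0,0,-0.3],"roll":0},{"linear":[0,0,0],"roll":0},{"linear":[0,0,0],"roll":0},{"linear":[0,0,0],"roll":0},{"linear":[0,0,0],"roll":0}]' -1 | grep -E "pos|force|width"
python3 go.py .459 .059 .091 124.4
```

```text
position: [0.4576, 0.0593, 0.074]
ft_force: [0.7, 0.9, 0.1]
grip_width: 0.0298
gripper_force: 0.0
position: [0.4574, 0.0593, 0.1056]
ft_force: [-0.0, -0.8, -0.6]
grip_width: -0.0005
gripper_force: 0.0
t 21.62 pos [0.4574 0.0593 0.1056] yaw 124.53 q6 -41.9 tilt 0.1
linear units [-0.03  0.03  0.37] roll units 0.03 F [-0.  -0.8 -0.6] w -0.0005
```

```bash
python3 -m jog '[{"linear":[-0.02,0,0.2],"roll":0},{"linear":[0,0,0.18],"roll":0},{"linear":[0,0,0],"roll":0},{"linear":[0,0,0],"roll":0}]' | grep -E "pos|ft"
python3 -m jog '[{"linear":[0,0,0.04],"roll":0},{"linear":[0,0,0],"roll":0}]' | grep -E "pos|ft"
python3 -m jog '[{"linear":[0,0,0.03],"roll":0},{"linear":[0,0,0],"roll":0}]' | grep -E "pos|ft"
```

```text
position: [0.4579, 0.0586, 0.0905]
ft_force: [-0.3, -0.6, 0.5]
position: [0.4583, 0.0586, 0.0896]
ft_force: [0.6, -0.7, 0.1]
position: [0.4583, 0.0586, 0.0885]
ft_force: [0.4, 0.5, -0.1]
```

```bash
python3 -m jog '[{"linear":[0,0,0.03],"roll":0},{"linear":[0,0,0],"roll":0},{"linear":[0,0,0],"roll":0}]' | grep -E "pos|ft"
python3 -m jog '[{"linear":[0,0,-0.8],"roll":0},{"linear":[0,0,-0.8],"roll":0},{"linear":[0,0,0],"roll":0},{"linear":[0,0,0],"roll":0},{"linear":[0,0,0],"roll":0},{"linear":[0,0,0],"roll":0},{"linear":[0,0,0],"roll":0}]' 1 | grep -E "pos|force|width"
python3 go.py .4585 .059 .031 124.4
```

```text
position: [0.4584, 0.0586, 0.088]
ft_force: [-2.2, -0.0, 8.2]
position: [0.4578, 0.0586, 0.1503]
ft_force: [-0.1, 0.4, 0.8]
grip_width: 0.0831
gripper_force: 0.0
t 23.12 pos [0.4578 0.0586 0.1503] yaw 124.53 q6 -42.0 tilt 0.12
linear units [-0.01  0.02  2.98] roll units 0.03 F [-0.1  0.4  0.8] w 0.0831
```

Touch at 0.088 means the lid is home. Now I'll grasp the box.

```bash
python3 -m jog '[{"linear":[0,0.02,0.5],"roll":0.03},{"linear":[0,0,0.6],"roll":0},{"linear":[0,0,0.6],"roll":0},{"linear":[0,0,0.6],"roll":0},{"linear":[0,0,0.5],"roll":0},{"linear":[0,0,0.22],"roll":0},{"linear":[0,0,0],"roll":0},{"linear":[0,0,0],"roll":0}]' 1 | grep -E "pos|ft"
python3 -m jog '[{"linear":[0,0,0],"roll":0},{"linear":[0,0,0],"roll":0},{"linear":[0,0,0],"roll":0},{"linear":[0,0,0],"roll":0},{"linear":[0,0,0],"roll":0},{"linear":[0,0,0],"roll":0},{"linear":[0,0,0],"roll":0},{"linear":[0,0,0],"roll":0},{"linear":[0,0,0],"roll":0}]' -1 50 | grep -E "pos|force|width"
python3 go.py .4585 .059 .028 124.4
```

```text
position: [0.459, 0.059, 0.0306]
ft_force: [0.5, 0.2, 0.5]
position: [0.4596, 0.0591, 0.0317]
ft_force: [-0.8, 0.8, 6.8]
grip_width: 0.0551
gripper_force: 53.3
t 24.53 pos [0.4596 0.0591 0.0317] yaw 124.38 q6 -41.8 tilt 0.14
linear units [ 0.01 -0.02  0.09] roll units -0.0 F [-0.8  0.8  6.8] w 0.0551
```

```bash
python3 -m jog '[{"linear":[0,0,-0.2],"roll":0},{"linear":[0,0,-0.5],"roll":0},{"linear":[0,0,-0.7],"roll":0},{"linear":[0,0,-0.7],"roll":0},{"linear":[0,0,-0.7],"roll":0},{"linear":[0,0,-0.6],"roll":0},{"linear":[0,0,-0.5],"roll":0},{"linear":[0,0,-0.2],"roll":0},{"linear":[0,0,0],"roll":0}]' | grep -E "pos|force|width"
python3 -m jog '[{"linear":[0,0,0],"roll":0.4},{"linear":[0,0,0],"roll":0.6},{"linear":[0,0,0],"roll":0.6},{"linear":[0,0,0],"roll":0.6},{"linear":[0,0,0],"roll":0.6},{"linear":[0,0,0],"roll":0.6},{"linear":[0,0,0],"roll":0.6},{"linear":[0,0,0],"roll":0.6},{"linear":[0,0,0],"roll":0.6},{"linear":[0,0,0],"roll":0.6},{"linear":[0,0,0],"roll":0},{"linear":[0,0,0],"roll":0}]' | grep -E "pos|force|width"
python3 go.py .5335 .1148 .1987 95.5
```

```text
position: [0.4593, 0.059, 0.1962]
ft_force: [1.6, -0.4, -4.0]
grip_width: 0.0551
gripper_force: 54.7
position: [0.4584, 0.0591, 0.1934]
ft_force: [0.1, -0.6, -4.5]
grip_width: 0.0551
gripper_force: 54.4
t 26.28 pos [0.4584 0.0591 0.1934] yaw 95.47 q6 -12.8 tilt 0.13
linear units [ 1.21  2.   -0.14] roll units -0.01 F [ 0.1 -0.6 -4.5] w 0.0551
```

```bash
python3 -m jog '[{"linear":[0.1,0.2,-0.04],"roll":0},{"linear":[0.2,0.3,-0.04],"roll":0},{"linear":[0.2,0.35,-0.04],"roll":0},{"linear":[0.2,0.35,0],"roll":0},{"linear":[0.2,0.35,0],"roll":0},{"linear":[0.2,0.3,0],"roll":0},{"linear":[0.1,0.15,0],"roll":0},{"linear":[0,0,0],"roll":0},{"linear":[0,0,0],"roll":0},{"linear":[0,0,0],"roll":0}]' | grep -E "pos|force|width"
python3 go.py .5335 .1148 .1987 95.5
python3 - <<'E'
import cv2,numpy as np
from rig import optics
s=optics.get_image("scene")[:,:,::-1];t=optics.get_image("top")[:,:,::-1]
cv2.imwrite("pics/s5.png",s);cv2.imwrite("pics/t5.png",t)
r=lambda i,x0,y0:cv2.resize(i[y0:y0+100,x0:x0+100],(400,400),interpolation=cv2.INTER_CUBIC)
r2=lambda i,x0,y0:cv2.resize(i[y0:y0+80,x0:x0+80],(400,400),interpolation=cv2.INTER_CUBIC)
cv2.imwrite("pics/c5.png",np.hstack([r(t,180,150),r2(s,315,90)]))
E
```

```text
position: [0.5336, 0.1141, 0.1992]
ft_force: [1.0, 0.5, -3.8]
grip_width: 0.0552
gripper_force: 54.5
t 27.12 pos [0.5336 0.1141 0.1992] yaw 95.39 q6 -5.8 tilt 0.04
linear units [ 0.02 -0.    0.01] roll units -0.02 F [ 1.   0.5 -3.8] w 0.0552
```

View pics/c5.png

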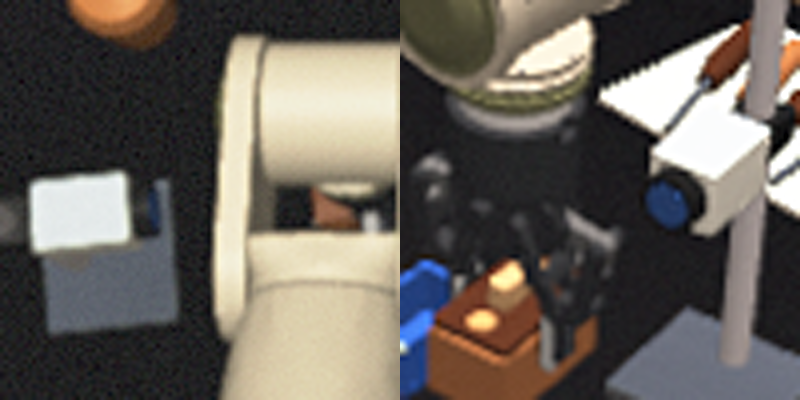

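The lid is on and seated, and the box's far end faces the lens, with its rim corner near (600,318) in the right tile. One projection check against the measured lens, then I hand in.

Run:
```python
from h import *
a=np.radians(95.5);u=np.array([np.cos(a),np.sin(a)]);v=np.array([u[1],-u[0]]);c=np.array([.5336,.1141])
for l,i,j in(("lens end,+x",1,1),("far end,+x",-1,1),("far end,-x",-1,-1)):
    print(l,[((proj("scene",[*(c+i*.046*u+j*.028*v),z])[0]-[315,90]+.5)*5+[400,0]).round(0).tolist() for z in(.2295,.1835)])
print("lens",((proj("scene",[.5176,.280,.206])[0]-[315,90]+.5)*5+[400,0]).round(0))
s=env.observe();print(s["time_s"],np.abs(s["qvel"]).max(),s["position"])
```

```text
lens end,+x [[597.0, 285.0], [594.0, 346.0]]
far end,+x [[505.0, 363.0], [504.0, 425.0]]
far end,-x [[427.0, 327.0], [428.0, 388.0]]
lens [667. 207.]
27.2167 0.205177729738595 [0.53366643 0.11397658 0.19943838]
```

```bash
python3 -m jog '[{"linear":[0.02,0,-0.01],"roll":0},{"linear":[0,0,0],"roll":0},{"linear":[0,0,0],"roll":0},{"linear":[0,0,0],"roll":0},{"linear":[0,0,0],"roll":0},{"linear":[0,0,0],"roll":0}]' | grep -E "pos|force"; python3 -c "
from rig import env
print(env.close_job())"
```

```text
position: [0.534, 0.1151, 0.1997]
ft_force: [0.3, 0.7, -3.9]
gripper_force: 54.5
the job is handed in; nothing more can be done
None
```

I handed the job in at about 28 s: the lid is fully home (the first try sat about 2 mm high, so I reseated it and checked its height by touch), and the gripper is holding the closed box level and still, with the rosette at the measured focus point facing the lens; no verdict came back.

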